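# Throw the guarded isolator of a pack tester with the hook rod

## Robot

A 6-joint arm with a two-finger parallel gripper is mounted at the origin on the work surface. World frame = base frame: x ahead of the robot, y to its left, z up, the work surface at z = 0. Lengths are in mm, angles in rad, forces in N, time in s.
With the tool pointing down it reaches from about 325 to 1000 mm from the base axis. Payload 5.1 kg.
Tool frame: the origin (TCP) lies between the finger pads; the fingertips stand 8 mm ahead of it and the grasp point (between the pads) lies 11 mm behind it; z points along the fingers, y is the line along which they close (so a half turn about z gives the same grasp; the last joint's range is limited). The gripper opens to 85 mm and grips with 20 to 120 N. Pads are 22 mm wide; open, the fingers measure 114 mm over their backs; the gripper's body (76 mm by 85 mm) begins 54 mm behind the grasp point. The pads swing forward as they close: fully open they stand 13 mm farther back than shut.
Start: joints at [-1.24, 0.124, 1.65, -0, 1.367, -0.083], TCP at [261.327, -595.141, 239.322] pointing down, gripper open.
Joint ranges: [-2.61, 2.61], [-1.02, 2.33], [0.03, 2.71], [-1.35, 4.49], [0.32, 2.68], [-2.91, 2.91]. Speed limits (rad/s): [2.57, 2.57, 3.14, 3.14, 3.14, 3.14].

## Interface

Orientations are given as a unit quaternion [w, x, y, z].
In Python, from cell import ctrl gives the robot as it stands.
- The arm moves only by the tool jog_arm, never from a script. Its argument "series" is a list of rows, each an object with "dp": the shift along the world's x, y, z in mm, a list of three; "angular": the turn, a rotation vector about the world's x, y, z in degrees, a list of three; "gripper": the opening, from 0 (shut) to 1 (fully open). In form: [{"dp": [tx, ty, tz], "angular": [ax, ay, az], "gripper": gripper}, ...]. A call has 1 to 12 rows; each row shifts and turns the commanded pose from where the row before left it; what a row does not reach is not made up. A row lasts 1/8 s, in which the tool goes at most 62.5 mm and 10.7 degrees, less where a joint would pass 70% of its speed; a pose out of reach is approached as far as the arm can. A call is refused whole if a number of a shift passes 62.5 or a number of a turn 10.7, either way. A call with a gripper value outside its range is refused whole. The fingers move at their own pace and stop on an object; "grip_force" is the grip in N (left out, the last holds). Time passes only in rows, so rows that do not move let the fingers close. It gives the time, the measured TCP pose, the force, the opening and the grip force at its end, in the units of the state.
- ctrl.observe(): the state, without advancing time (a new reading comes with each control period).
- ctrl.camera(name): name is "scene" or "top" or "wrist"; returns a dict with "frame" (400x640x3 uint8, red, green, blue), "intrinsics" (3x3 intrinsics, pixels), "T" (4x4, takes a point from camera to world coordinates). Camera axes: x right, y up, looking along -z (the intrinsics and any distortion apply to the point x, -y, -z); pixel columns grow to the right and rows downward; lengths in mm; the calibration is good to about 2 mm. The wrist camera is an equidistant fisheye: a pixel r from the principal point sees the ray r / f radians off the axis. A picture is of the moment at which its call begins. There is no depth.
- ctrl.hand_in(): hands the job in; it is judged then, once.
The state is a dict: "time": time; "qpos": joint angles; "dq": joint speeds; "joint_torque": joint torques, N m; "tool_pos": TCP position; "tcp_rot": TCP orientation; "wrist_force": force on the tool from outside, world axes, zero at the start; "ft_torque": the same for the moment, N m; "grip_width": opening from 0.0 (shut) to 1.0 (fully open); "grasp_force": force on a finger pad.
Only numpy, scipy, OpenCV 4.12 (cv2) and the standard library are available. Lean on these libraries where they do the work, as an engineer would, in place of code of your own. Each camera call takes 0.05 s, during which the arm holds its last target. There are 200 camera calls.

## Task

Take the bent rod off its stand by its block handle, reach over the tester's guard with it and push the black slide lever all the way home against its rubber-faced stop with the rod (never with the hand), leaning on it there steadily for a good second with about 10 N and never with as much as 20 N. Then put the rod back on its stand the way it was, let go, and leave the lever home and the other things on the bench where they are.

Things in the scene. Friction and masses are not known exactly. Their poses are not given: they have to be found in the camera images.
- rod_grip (a point): Centre of the handle of the loose bent rod (0.1 to 0.2 kg in all). The handle is a black rubber block, 50 mm long (its x), 40 mm wide (its y, the width to grip, from above), 26 mm high (its z). An 8 mm round steel rod leaves the handle's centre line along +x, runs level to 95 mm from the handle's centre, and there bends straight down; the bottom of this leg is 85 mm below the handle's centre. At the start it lies level on the stand, leg hanging free.
- stand_seat (a point): Point on the fixed stand where the centre of the rod's handle belongs, 125 mm above the bench; x points along the rod. The handle's underside rests on a post 24 mm wide (y), 36 mm long (x), top 13 mm below this point; the round rod rests at 60 mm along +x between two prongs 20 mm apart whose tops are 14 mm above this point. The stand's foot is 150 x 75 mm and 8 mm thick.
- slide_tab (a point): Centre of the black slide lever's upright tab, 30 mm long (x, away from the robot), 14 mm wide (y, the way it slides), 30 mm high; its centre is 45 mm above the bench, its top 60 mm, the deck it slides on 30 mm. It is pushed along its +y. Behind it (-y side) the deck is free for 45 mm or more. It runs stiffly: about 3 N keeps it moving slowly, and it stays where it is left.
- slide (a joint): Travel of the slide lever in m along +y of slide_tab; starts at 0 to 0.012. A clamped stop with a rubber face, set anywhere from 0.040 to 0.066 and not measured, ends the travel; it gives less than a millimetre under 10 N. Home is against this stop.
- guard_top (a point): Middle of the top edge of the upright guard plate in front of the lever (robot's side): 200 mm long (y), 6 mm thick (x), top 105 mm above the bench. The lever slides parallel to it, 35 mm beyond its middle plane. Cheeks up to 70 mm above the bench close the ends at 97 mm either side; a black terminal block, 44 mm high (brass posts 56 mm), stands behind from 69 mm beyond the guard. x, y as for slide_tab. The tester is fixed to the bench.
- jar: small clear jar with a metal lid, 48 mm across, 50 mm high; to be left alone; origin under its centre
- bottle: white bottle, 52 mm across, 115 mm high; to be left alone; origin under its centre
- cells: block of twelve upright battery cells, 85 x 62 x 79 mm; to be left alone; origin under its centre
- board: flat circuit board, 90 x 130 mm, lying flat; to be left alone; origin under its centre
- spool: empty white spool, 52 mm across, 40 mm high; to be left alone; origin under its centre
- driver: screwdriver lying flat; to be left alone; origin under its centre

How it is judged (in metres and radians):
On the way, in this order (a step that is already met when the one before it is completed fails the run):
1. the rod is lifted at least 30 mm off its stand (z of rod_grip in the frame of stand_seat above 0.03 m), for 0.1 s.
2. the rod holds the lever still against its stop with 7 to 14 N for 0.8 s (value of joint slide above 0.038 m and velocity of joint slide between -0.006 and 0.006 m/s and contact force between rod and slide between 7 and 14 N), for 0.8 s.
At the end, for the whole second after the job is handed in: The lever is still home (joint above 0.038 m, after having been pressed on its stop); the rod lies at rest on its stand, handle centre within 14 mm of its seat, level within 0.12 rad and in line within 0.2 rad (value of joint slide above 0.038 m and distance between rod_grip and stand_seat below 0.014 m and angle between rod_grip's own z axis and vertical below 0.12 rad and angle between the x axis of rod_grip and the x axis of stand_seat, either way round below 0.2 rad and linear speed of rod below 0.02 m/s); the robot touches nothing.
It fails at once if the rod pushes the lever with more than 20 N (contact force between rod and slide above 20 N).
It fails at once if the hand or arm touches the lever (contact force between any of the fingers, the arm and slide above 0.5 N).
It fails at once if the lever is dragged back out after it was pushed over (value of joint slide above 0.038 m and velocity of joint slide below -0.03 m/s).
It fails at once if a bystander is shoved more than 30 mm (distance of any of jar, bottle, cells, board, spool, driver from where it was at the start of the episode above 0.03 m).
It also fails if it takes over 61 s, if anything falls off the work surface, if the arm or the gripper's body presses on something with over 40 N, if the wrist force passes 120 N, or if a joint passes its speed limit or range.

## Working session

There is one attempt and no reset: what is moved stays moved. The work goes in short steps, Python scripts to look and compute and a tool call to move; the robot and the scene stay as the last step left them, time stands still between calls to the robot, and variables do not carry over. Pictures are saved under pics/ and viewed, at most 10 in all, crops included, and the job is handed in when it is done.

Besides the shell and the picture viewer there is one more tool, called after "Request:" in YAML: its name, and indented under it one key for each argument. jog_arm: Moves the arm, as the interface text tells. Its arguments: {"type":"object","properties":{"series":{"type":"array"},"grip_force":{"type":"number"}},"required":["series"]}

```bash
mkdir -p pics; ls
python3 - <<'E'
from cell import ctrl
import cv2,numpy as np
for n in ("scene","top"):
    c=ctrl.camera(n); cv2.imwrite(f"pics/{n}0.png",c["frame"][:,:,::-1]); np.savez(f"{n}0.npz",**c)
    print(n,c["intrinsics"].round(1).tolist(),c["T"].round(3).tolist(),[k for k in c])
s=ctrl.observe();print(s)
E
```

```text
pics
scene [[420.9, 0.0, 315.5], [0.0, 420.9, 203.4], [0.0, 0.0, 1.0]] [[-0.68, -0.445, 0.582, 1246.024], [0.733, -0.396, 0.553, 667.257], [-0.016, 0.803, 0.595, 804.703], [0.0, 0.0, 0.0, 1.0]] ['frame', 'intrinsics', 'T']
top [[505.5, 0.0, 321.5], [0.0, 505.5, 205.2], [0.0, 0.0, 1.0]] [[-0.004, 0.996, -0.089, 449.875], [-1.0, -0.005, -0.008, -7.982], [-0.009, 0.089, 0.996, 1596.646], [0.0, 0.0, 0.0, 1.0]] ['frame', 'intrinsics', 'T']
{'time': 0.1, 'qpos': array([-1.23958836e+00,  1.24448046e-01,  1.65153145e+00, -3.36938563e-06,
        1.36747876e+00, -8.26083669e-02]), 'dq': array([-9.29627478e-04, -1.60528404e-03, -2.74649067e-03,  9.55243598e-05,
       -1.77737101e-03,  4.28880232e-04]), 'joint_torque': array([ 8.83047414e-04, -4.24927032e+01, -3.66655755e+01, -5.30465979e-05,
        3.86087617e-03,  7.49711376e-06]), 'tool_pos': array([ 261.16453099, -594.6486898 ,  238.17417472]), 'tcp_rot': array([-9.25399606e-04,  9.78670266e-01,  2.05435245e-01, -1.17285576e-04]), 'wrist_force': array([-0.62237339, -0.19751008, -0.58299468]), 'ft_torque': array([ 0.0162508 ,  0.01377446, -0.05778482]), 'grasp_force': 0.0, 'grip_width': 0.9983189097318532}
```

View pics/scene0.png

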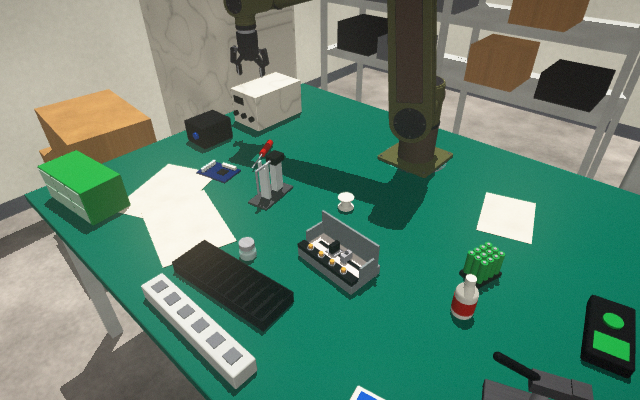

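View pics/top0.png

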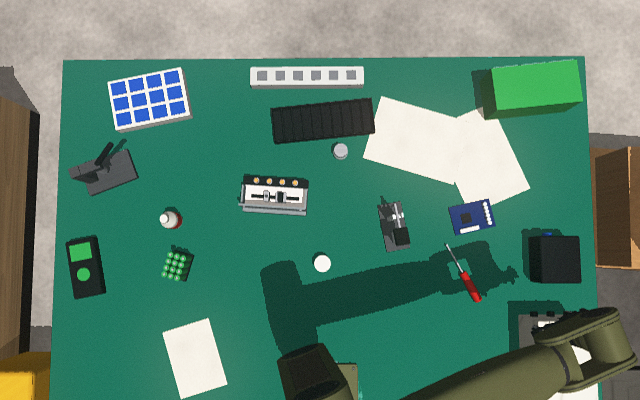

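The top view shows the tester at about (275,195) and the stand with the rod at about (395,222), with the handle near (399,238) and the rod pointing up the image (+x). The spool is at (322,263) and the jar at (340,151). I'll enlarge the stand and tester next.

Run:
```python
import cv2,numpy as np
f=np.load("top0.npz")["frame"][:,:,::-1]
a=cv2.resize(f[165:225,232:318],None,fx=4.6,fy=4.6,interpolation=2)
b=cv2.resize(f[190:260,365:425],None,fx=4.6,fy=4.6,interpolation=2)
g=np.load("scene0.npz")["frame"][:,:,::-1]
c=cv2.resize(g[205:300,290:390],None,fx=3,fy=3,interpolation=2)
d=cv2.resize(g[135:215,240:300],None,fx=3.3,fy=3.3,interpolation=2)
o=np.zeros((600,800,3),np.uint8)
for im,x,y in((a,0,0),(b,400,0),(c,0,300),(d,400,330)):
    h,w=min(im.shape[0],600-y),min(im.shape[1],800-x); o[y:y+h,x:x+w]=im[:h,:w]
cv2.imwrite("pics/crops.png",o)
```

```text
(no output)
```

View pics/crops.png

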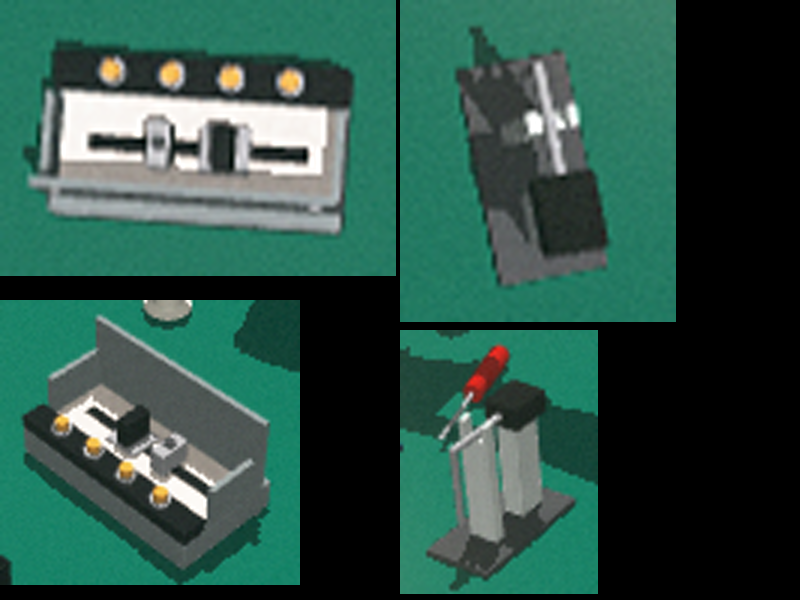

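The enlarged view shows these points:
- **Lever tab:** black, at crop (222,147), which is px (280,197).
- **Stop clamp:** gray, at px (266,196). It lies to image left, which is +y.
- **Guard top edge:** from px (238.5,204.6) to (304.2,209.8).
- **Handle top:** crop corners about (130,180), (195,172), (207,245) and (140,253).

```bash
cat > h.py <<'E'
import numpy as np
def ray(c,uv):
    uv=np.atleast_2d(np.asarray(uv,float)); K=c["intrinsics"]; T=c["T"]
    x=(uv[:,0]-K[0,2])/K[0,0]; y=(uv[:,1]-K[1,2])/K[1,1]
    d=np.c_[x,-y,-np.ones(len(uv))]@T[:3,:3].T
    return T[:3,3],d
def onplane(c,uv,z):
    o,d=ray(c,uv); return o+d*((z-o[2])/d[:,2])[:,None]
def fray(c,uv):  # equidistant fisheye
    uv=np.atleast_2d(np.asarray(uv,float)); K=c["intrinsics"]; T=c["T"]
    p=(uv-K[:2,2])/[K[0,0],K[1,1]]; r=np.linalg.norm(p,axis=1)+1e-9
    s=np.sin(r)/r
    return T[:3,3],np.c_[p[:,0]*s,-p[:,1]*s,-np.cos(r)]@T[:3,:3].T
def fplane(c,uv,z):
    o,d=fray(c,uv); return o+d*((z-o[2])/d[:,2])[:,None]
E
python3 - <<'E'
from h import *
c=np.load("top0.npz"); np.set_printoptions(precision=1,suppress=True)
A=lambda p:np.array(p)/4.6+[232,165]; B=lambda p:np.array(p)/4.6+[365,190]
g=onplane(c,A([[30,182],[332,206]]),105); print("guard",g,g.mean(0),np.linalg.norm(g[1]-g[0]),np.degrees(np.arctan2(*(g[0]-g[1])[:2])))
t=onplane(c,A([[222,147],[158,142]]),60); print("tab,stop",t)
h=onplane(c,B([[130,180],[195,172],[207,245],[140,253]]),138); print("handle",h,h.mean(0))
f=onplane(c,B([[57,70],[165,50],[207,265],[102,285]]),8); print("foot",f,f.mean(0))
f=f.mean(0)
for q in(h,): 
  e=(q[0]+q[1]-q[2]-q[3]); print("yaw",np.degrees(np.arctan2(e[1],e[0])))
ff=onplane(c,B([[57,70],[165,50],[207,265],[102,285]]),8); e=ff[0]+ff[1]-ff[2]-ff[3]; print(np.degrees(np.arctan2(e[1],e[0])))
r=onplane(c,B([[138,65],[158,170]]),129); print("rod",r,np.degrees(np.arctan2(*(r[0]-r[1])[[1,0]])))
n=onplane(c,[[322,263],[340,151],[470,216],[448,245],[480,300]],20);print("spool jar board drv",n)
s=np.load("scene0.npz"); print("scene handle",onplane(s,np.array([[519,400-3]])*[1,1]/3.3-np.array([400,330])/3.3+[240,135],138))
E
```

```text
guard [[585.6 250.7 105. ]
 [569.1  55.9 105. ]] [577.3 153.3 105. ] 195.53499815404365 4.844281472916445
tab,stop [[612.4 130.9  60. ]
 [616.  173.5  60. ]]
handle [[ 509.2 -202.2  138. ]
 [ 514.1 -243.   138. ]
 [ 468.4 -249.6  138. ]
 [ 463.6 -207.7  138. ]] [ 488.8 -225.6  138. ]
foot [[ 590.1 -170.9    8. ]
 [ 603.5 -245.     8. ]
 [ 456.5 -270.9    8. ]
 [ 443.3 -199.3    8. ]] [ 523.4 -221.5    8. ]
yaw 7.535062291630265
10.473505309694158
rod [[ 582.3 -209.7  129. ]
 [ 515.8 -221.2  129. ]] 9.764495790334642
spool jar board drv [[ 410.1    4.4   20. ]
 [ 761.7  -54.    20. ]
 [ 553.8 -457.6   20. ]
 [ 464.  -386.8   20. ]
 [ 295.2 -480.4   20. ]]
scene handle [[ 489.7 -218.7  138. ]]
```

Request:
jog_arm:
  series:
    - {"dp": [28,46,0],"angular": [0,0,-3],"gripper": 1}
    - {"dp": [28,46,0],"angular": [0,0,-3],"gripper": 1}
    - {"dp": [28,46,0],"angular": [0,0,-3],"gripper": 1}
    - {"dp": [28,46,0],"angular": [0,0,-3],"gripper": 1}
    - {"dp": [28,46,0],"angular": [0,0,-1.7],"gripper": 1}
    - {"dp": [28,46,0],"angular": [0,0,0],"gripper": 1}
    - {"dp": [28,46,0],"angular": [0,0,0],"gripper": 1}
    - {"dp": [28,46,0],"angular": [0,0,0],"gripper": 1}
    - {"dp": [0,0,0],"angular": [0,0,0],"gripper": 1}

```text
time: 1.23
tool_pos: [486.3, -224.3, 238.8]
tcp_rot: [-0.0, 0.996, 0.09, -0.0]
wrist_force: [-0.0, -0.7, 0.3]
grip_width: 0.999
grasp_force: 0.0
```

Run:
```python
from cell import ctrl
import cv2,numpy as np
s=ctrl.observe(); print(s["time"],s["tool_pos"],s["tcp_rot"])
for n in ("wrist",):
    c=ctrl.camera(n); cv2.imwrite(f"pics/{n}1.png",c["frame"][:,:,::-1]); np.savez(f"{n}1.npz",**c)
    print(n,c["intrinsics"].round(1).tolist(),c["T"].round(3).tolist())
```

```text
1.225 [ 486.30091848 -224.2962283   238.8321695 ] [-4.24085651e-04  9.95956741e-01  8.98328080e-02 -2.40013869e-04]
wrist [[309.7, 0.0, 325.1], [0.0, 309.7, 202.6], [0.0, 0.0, 1.0]] [[0.178, 0.945, 0.275, 556.306], [-0.984, 0.171, 0.049, -212.398], [-0.001, -0.279, 0.96, 373.005], [0.0, 0.0, 0.0, 1.0]]
```

View pics/wrist1.png

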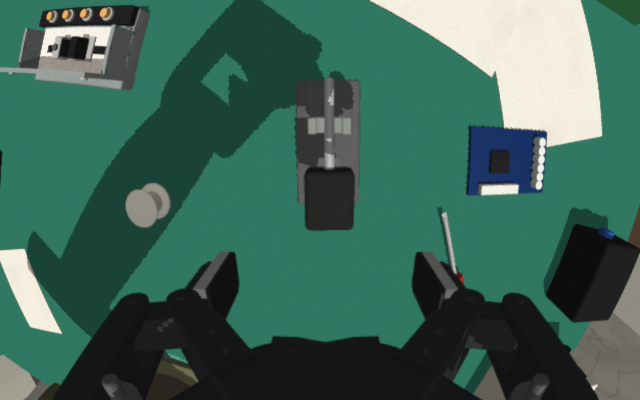

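The wrist view shows the handle as a dark block spanning roughly px (305..354, 168..230), with the rod running up to (329,80) and the finger pads either side near (220,275) and (435,275). I'll compute the handle's edges.

Run:
```python
from h import *; import cv2
np.set_printoptions(precision=1,suppress=True)
c=np.load("wrist1.npz"); f=c["frame"]; m=(f[140:245,285:375].max(2)<36).astype(np.uint8)
n,l,st,ce=cv2.connectedComponentsWithStats(m); i=1+st[1:,4].argmax(); print(st[i])
ys,xs=np.where(l==i); 
for r in range(150,240,8):
    q=xs[ys==r-140]; print(r,q.min()+285 if len(q) else None,q.max()+285 if len(q) else None)
g=f[:,:,0].astype(int)[140:240,329-12]; print(g)
P=fplane(c,[[305,226],[354,226],[330,230]],138); print("near edge",P)
r=fplane(c,[[329.5,90],[329.5,160]],129); print(r,np.degrees(np.arctan2(*(r[0]-r[1])[[1,0]])))
foot=fplane(c,[[297,81],[361,81],[296,202],[359,202]],8); print(foot)
```

```text
[ 20  27  48  60 450]
150 None None
158 None None
166 None None
174 305 352
182 305 307
190 305 307
198 305 306
206 306 307
214 306 307
222 307 309
230 None None
238 None None
[53 52 51 52 52 52 53 53 53 51 52 53 52 51 52 52 51 53 55 58 61 65 69 77
 84 83 66 43 20 17 18 21 28 31 34 36 38 38 38 37 37 37 38 37 38 39 39 38
 39 38 38 38 38 39 39 38 39 36 38 37 39 38 39 38 38 38 39 38 37 38 38 38
 37 39 38 36 37 38 37 38 37 39 39 38 39 38 40 40 38 36 37 44 47 49 48 48
 48 48 48 49]
near edge [[ 466.6 -212.   138. ]
 [ 473.7 -251.1  138. ]
 [ 466.9 -232.5  138. ]]
[[ 576.2 -212.1  129. ]
 [ 521.7 -222.1  129. ]] 10.356771434361184
[[ 590.3 -173.     8. ]
 [ 603.8 -246.     8. ]
 [ 446.1 -195.8    8. ]
 [ 459.9 -272.1    8. ]]
```

Request:
jog_arm:
  series:
    - {"dp": [4,-3,-40],"angular": [0,0,0],"gripper": 1}
    - {"dp": [0,0,-40],"angular": [0,0,0],"gripper": 1}
    - {"dp": [0,0,-25],"angular": [0,0,0],"gripper": 1}
    - {"dp": [0,0,-17],"angular": [0,0,0],"gripper": 1}
    - {"dp": [0,0,0],"angular": [0,0,0],"gripper": 1}
    - {"dp": [0,0,0],"angular": [0,0,0],"gripper": 1}
  grip_force: 90

```text
time: 2.02
tool_pos: [489.9, -231.0, 118.6]
tcp_rot: [0.001, 0.996, 0.087, 0.001]
wrist_force: [0.1, 0.1, 0.7]
grip_width: 0.996
grasp_force: 0.0
```

Request:
jog_arm:
  series:
    - {"dp": [0,0,0],"angular": [0,0,0],"gripper": 0.6}
    - {"dp": [0,0,0],"angular": [0,0,0],"gripper": 0.4}
    - {"dp": [0,0,0],"angular": [0,0,0],"gripper": 0.2}
    - {"dp": [0,0,0],"angular": [0,0,0],"gripper": 0.2}
    - {"dp": [0,0,0],"angular": [0,0,0],"gripper": 0.2}
    - {"dp": [0,0,0],"angular": [0,0,0],"gripper": 0.2}

```text
time: 2.78
tool_pos: [490.1, -230.5, 118.5]
tcp_rot: [0.001, 0.996, 0.087, 0.001]
wrist_force: [-0.7, 0.4, 5.7]
grip_width: 0.45
grasp_force: 90.2
```

Request:
jog_arm:
  series:
    - {"dp": [0,0,10],"angular": [0,0,0],"gripper": 0.2}
    - {"dp": [0,0,20],"angular": [0,0,0],"gripper": 0.2}
    - {"dp": [0,0,40],"angular": [0,0,0],"gripper": 0.2}
    - {"dp": [0,0,40],"angular": [0,0,0],"gripper": 0.2}
    - {"dp": [0,0,0],"angular": [0,0,0],"gripper": 0.2}
    - {"dp": [0,0,0],"angular": [0,0,0],"gripper": 0.2}

```text
time: 3.52
tool_pos: [488.9, -229.9, 226.9]
tcp_rot: [-0.0, 0.996, 0.087, -0.0]
wrist_force: [-0.3, 0.6, -2.3]
grip_width: 0.454
grasp_force: 89.6
```

Run:
```python
from cell import ctrl
import cv2,numpy as np
c=ctrl.camera("wrist"); np.savez("wrist2.npz",**c); s=ctrl.camera("scene"); np.savez("scene2.npz",**s)
o=np.zeros((600,640,3),np.uint8); o[:400]=c["frame"][:,:,::-1]; o[400:]=cv2.resize(s["frame"][80:220,200:424,::-1],(640,400))[:200] if 0 else 0
o[400:600,:320]=cv2.resize(s["frame"][90:215,210:410,::-1],(320,200))
cv2.imwrite("pics/w2.png",o)
print(ctrl.observe()["tool_pos"],ctrl.observe()["wrist_force"])
```

```text
[ 488.36602414 -229.59879813  225.38381511] [ 0.43456667 -0.2979633  -1.3552941 ]
```

View pics/w2.png

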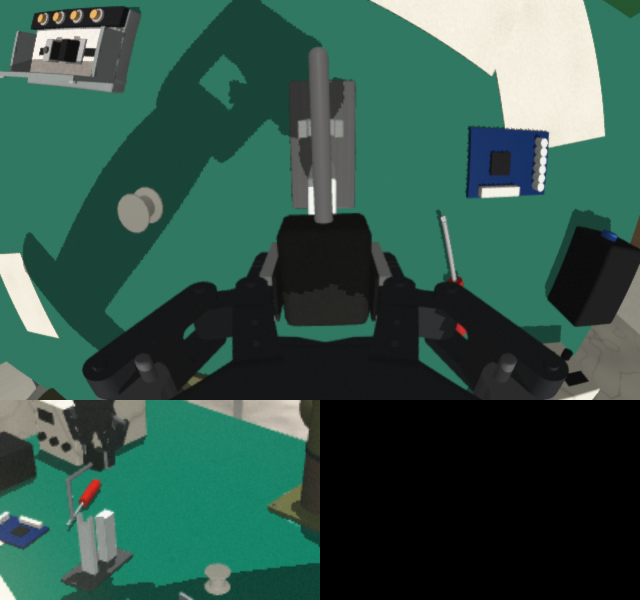

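The wrist view shows the rod held straight. It runs from (323,220) to the bend at about (318,50), and the empty stand is behind it. The scene inset shows it level with the leg hanging free.

Run:
```python
from h import *
np.set_printoptions(precision=1,suppress=True)
c=np.load("wrist2.npz"); z=225.4+6.5
r=fplane(c,[[323,215],[319.5,100],[318,55]],z); print(r,np.degrees(np.arctan2(*(r[2]-r[0])[[1,0]])))
end=fplane(c,[[318,47]],z); print("end",end)
f=fplane(c,[[291,81],[355,81],[291,205],[355,206]],8); print(f.mean(0))
# tab top and stop & guard in wrist views
for n in("wrist1.npz","wrist2.npz"):
  c=np.load(n)
w=np.load("wrist1.npz"); print(fplane(w,[[75,47]],60),fplane(w,[[0,68],[131,89]],105))
```

```text
[[ 516.2 -224.9  231.9]
 [ 564.7 -215.   231.9]
 [ 583.4 -211.1  231.9]] 11.618603000629122
end [[ 586.8 -210.5  231.9]]
[ 525.5 -221.7    8. ]
[[613.3 122.6  60. ]] [[589.8 249.5 105. ]
 [559.3 -19.4 105. ]]
```

Request:
jog_arm:
  series:
    - {"dp": [3,20,0],"angular": [0,0,-1],"gripper": 0.2}
    - {"dp": [3,40,0],"angular": [0,0,-2],"gripper": 0.2}
    - {"dp": [3,45,0],"angular": [0,0,-2],"gripper": 0.2}
    - {"dp": [3,45,0],"angular": [0,0,-2],"gripper": 0.2}
    - {"dp": [3,45,0],"angular": [0,0,-2],"gripper": 0.2}
    - {"dp": [3,45,0],"angular": [0,0,-2],"gripper": 0.2}
    - {"dp": [3,45,0],"angular": [0,0,-2],"gripper": 0.2}
    - {"dp": [3,38,0],"angular": [0,0,-2],"gripper": 0.2}
    - {"dp": [3,20,0],"angular": [0,0,-1],"gripper": 0.2}
    - {"dp": [0,0,0],"angular": [0,0,0],"gripper": 0.2}
    - {"dp": [0,0,0],"angular": [0,0,0],"gripper": 0.2}

```text
time: 5.0
tool_pos: [515.7, 112.4, 226.1]
tcp_rot: [0.0, 0.999, -0.052, -0.001]
wrist_force: [-0.3, 0.3, -1.1]
grip_width: 0.455
grasp_force: 89.8
```

Run:
```python
from cell import ctrl
import cv2,numpy as np
c=ctrl.camera("wrist"); np.savez("wrist3.npz",**c)
cv2.imwrite("pics/w3.png",cv2.resize(c["frame"][0:260,160:500,::-1],None,fx=2.2,fy=2.2,interpolation=2))
s=ctrl.observe();print(s["tool_pos"],s["tcp_rot"],s["wrist_force"])
```

```text
[515.91323587 112.13743677 226.4310975 ] [ 2.77032237e-04  9.98617860e-01 -5.25519037e-02 -7.68047889e-04] [ 0.74100867  0.59266422 -1.23668722]
```

View pics/w3.png

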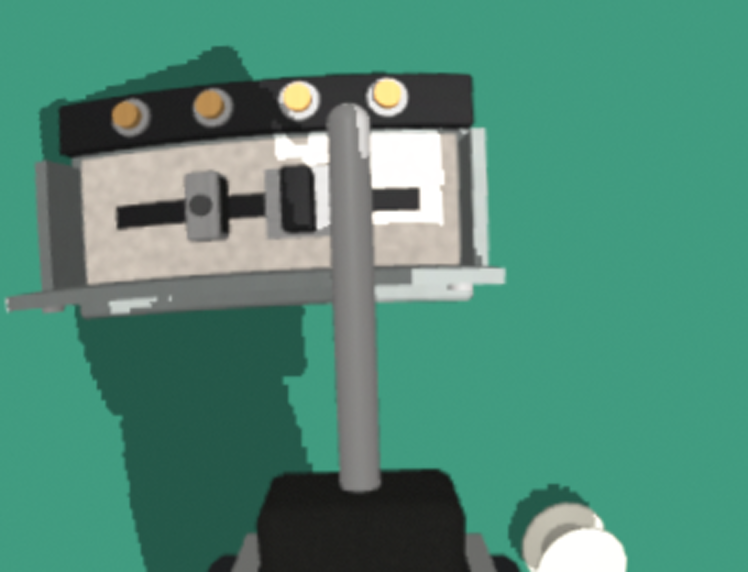

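The wrist view puts the tab top at crop (295,198), the stop at (205,205), the rod bend at (348,112) and the guard edge from (8,303) to (504,275).

Run:
```python
from h import *
np.set_printoptions(precision=1,suppress=True)
c=np.load("wrist3.npz"); z=226.4+6.5
A=lambda p:np.array(p)/2.2+[160,0]
t=fplane(c,A([[295,198],[205,205]]),60); print("tab,stop",t)
b=fplane(c,A([[348,118],[360,480]]),z); print("leg",b,np.degrees(np.arctan2(*(b[0]-b[1])[[1,0]])))
g=fplane(c,A([[8,303],[504,275]]),105); print("guard",g,g.mean(0),np.degrees(np.arctan2(*(g[0]-g[1])[:2])),np.linalg.norm(g[0]-g[1]))
q=np.radians(-4.8); ex=np.array([np.cos(q),np.sin(q)]); ey=np.array([-ex[1],ex[0]])
d=(b[0]-t[0])[:2]; print("leg rel tab ex,ey",d@ex,d@ey)
```

```text
tab,stop [[613.7 130.9  60. ]
 [616.4 170.9  60. ]]
leg [[612.2 104.3 232.9]
 [542.7 109.5 232.9]] -4.263970595557342
guard [[588.2 250.  105. ]
 [573.3  52.2 105. ]] [580.8 151.1 105. ] 4.291902410446175 198.27395540827337
leg rel tab ex,ey 0.6837587516692055 -26.611573639701867
```

Request:
jog_arm:
  series:
    - {"dp": [0,0,-20],"angular": [0,0,0],"gripper": 0.2}
    - {"dp": [0,0,-35],"angular": [0,0,0],"gripper": 0.2}
    - {"dp": [0,0,-30],"angular": [0,0,0],"gripper": 0.2}
    - {"dp": [0,0,-15],"angular": [0,0,0],"gripper": 0.2}
    - {"dp": [0,0,-5],"angular": [0,0,0],"gripper": 0.2}
    - {"dp": [0,0,0],"angular": [0,0,0],"gripper": 0.2}
    - {"dp": [0,0,0],"angular": [0,0,0],"gripper": 0.2}

```text
time: 5.92
tool_pos: [517.3, 112.9, 123.7]
tcp_rot: [-0.0, 0.999, -0.052, 0.001]
wrist_force: [0.3, -0.8, -0.9]
grip_width: 0.456
grasp_force: 89.8
```

Request:
jog_arm:
  series:
    - {"dp": [0.3,4,0],"angular": [0,0,0],"gripper": 0.2}
    - {"dp": [0.3,4,0],"angular": [0,0,0],"gripper": 0.2}
    - {"dp": [0.2,2,0],"angular": [0,0,0],"gripper": 0.2}
    - {"dp": [0,0,0],"angular": [0,0,0],"gripper": 0.2}
    - {"dp": [0,0,0],"angular": [0,0,0],"gripper": 0.2}

```text
time: 6.55
tool_pos: [517.1, 122.9, 122.3]
tcp_rot: [0.0, 0.999, -0.052, -0.0]
wrist_force: [-0.7, -0.1, -1.0]
grip_width: 0.453
grasp_force: 89.8
```

Request:
jog_arm:
  series:
    - {"dp": [0.2,2,0],"angular": [0,0,0],"gripper": 0.2}
    - {"dp": [0.2,2,0],"angular": [0,0,0],"gripper": 0.2}
    - {"dp": [0.2,2,0],"angular": [0,0,0],"gripper": 0.2}
    - {"dp": [0.2,2,0],"angular": [0,0,0],"gripper": 0.2}
    - {"dp": [0.2,2,0],"angular": [0,0,0],"gripper": 0.2}

```text
time: 7.18
tool_pos: [518.0, 132.6, 122.3]
tcp_rot: [0.0, 0.999, -0.052, -0.0]
wrist_force: [-1.3, -2.7, -1.1]
grip_width: 0.454
grasp_force: 89.4
```

Request:
jog_arm:
  series:
    - {"dp": [0.2,2,0],"angular": [0,0,0],"gripper": 0.2}
    - {"dp": [0.2,2,0],"angular": [0,0,0],"gripper": 0.2}
    - {"dp": [0.2,2,0],"angular": [0,0,0],"gripper": 0.2}
    - {"dp": [0.2,2,0],"angular": [0,0,0],"gripper": 0.2}
    - {"dp": [0.2,2,0],"angular": [0,0,0],"gripper": 0.2}

```text
time: 7.8
tool_pos: [519.0, 143.0, 122.2]
tcp_rot: [0.0, 0.999, -0.052, -0.0]
wrist_force: [-1.8, -3.0, -1.0]
grip_width: 0.457
grasp_force: 89.4
```

Request:
jog_arm:
  series:
    - {"dp": [0.2,2,0],"angular": [0,0,0],"gripper": 0.2}
    - {"dp": [0.2,2,0],"angular": [0,0,0],"gripper": 0.2}
    - {"dp": [0.2,2,0],"angular": [0,0,0],"gripper": 0.2}
    - {"dp": [0.1,1,0],"angular": [0,0,0],"gripper": 0.2}
    - {"dp": [0.1,1,0],"angular": [0,0,0],"gripper": 0.2}

```text
time: 8.43
tool_pos: [519.9, 150.9, 122.3]
tcp_rot: [0.0, 0.999, -0.052, -0.0]
wrist_force: [-1.1, -2.4, -1.2]
grip_width: 0.453
grasp_force: 89.4
```

Request:
jog_arm:
  series:
    - {"dp": [0.1,0.7,0],"angular": [0,0,0],"gripper": 0.2}
    - {"dp": [0.1,0.7,0],"angular": [0,0,0],"gripper": 0.2}
    - {"dp": [0,0.6,0],"angular": [0,0,0],"gripper": 0.2}

```text
time: 8.8
tool_pos: [520.1, 152.9, 122.3]
tcp_rot: [0.0, 0.999, -0.052, -0.0]
wrist_force: [-1.7, -2.4, -1.6]
grip_width: 0.454
grasp_force: 89.4
```

Run:
```python
from cell import ctrl
import cv2,numpy as np
c=ctrl.camera("wrist"); np.savez("wrist4.npz",**c)
cv2.imwrite("pics/w4.png",cv2.resize(c["frame"][0:200,180:440,::-1],None,fx=3,fy=3,interpolation=2))
s=ctrl.observe();print(s["tool_pos"],s["wrist_force"])
```

```text
[520.13555123 152.94249534 122.2836161 ] [-2.30299919 -2.92443214 -0.72192721]
```

View pics/w4.png

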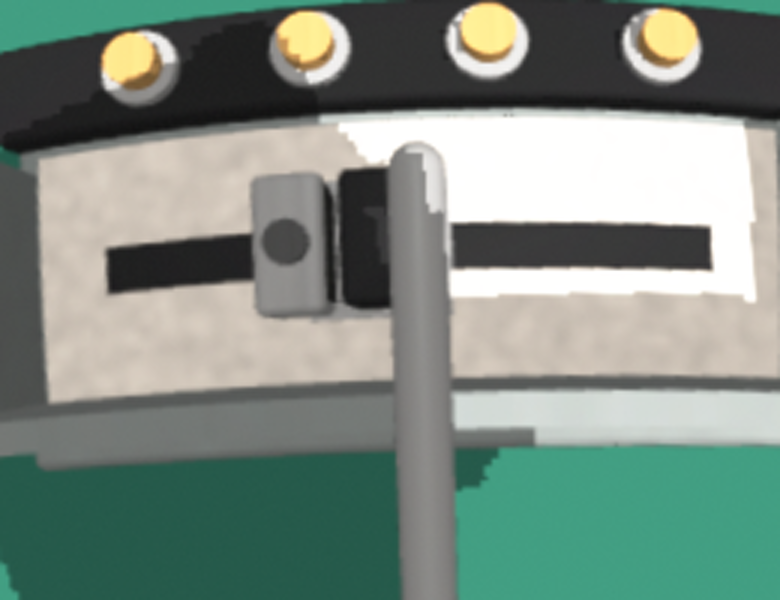

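The tab's left face (crop x 340) is only a few mm from the stop's rubber face (x 330). I'll creep in from here.

Request:
jog_arm:
  series:
    - {"dp": [0.1,0.7,0],"angular": [0,0,0],"gripper": 0.2}
    - {"dp": [0,0.5,0],"angular": [0,0,0],"gripper": 0.2}

```text
time: 9.1
tool_pos: [520.2, 154.1, 122.3]
tcp_rot: [-0.0, 0.999, -0.052, 0.0]
wrist_force: [-1.5, -3.6, -0.7]
grip_width: 0.454
grasp_force: 89.4
```

Request:
jog_arm:
  series:
    - {"dp": [0,0.5,0],"angular": [0,0,0],"gripper": 0.2}
    - {"dp": [0,0.5,0],"angular": [0,0,0],"gripper": 0.2}

```text
time: 9.35
tool_pos: [520.3, 155.1, 122.3]
tcp_rot: [-0.0, 0.999, -0.052, 0.0]
wrist_force: [-0.7, -3.1, -1.8]
grip_width: 0.453
grasp_force: 89.4
```

Request:
jog_arm:
  series:
    - {"dp": [0,0.5,0],"angular": [0,0,0],"gripper": 0.2}
    - {"dp": [0,0.5,0],"angular": [0,0,0],"gripper": 0.2}

```text
time: 9.6
tool_pos: [520.3, 156.1, 122.3]
tcp_rot: [-0.0, 0.999, -0.052, 0.0]
wrist_force: [-1.3, -2.9, -2.1]
grip_width: 0.456
grasp_force: 89.4
```

Request:
jog_arm:
  series:
    - {"dp": [0,0.5,0],"angular": [0,0,0],"gripper": 0.2}
    - {"dp": [0,0.5,0],"angular": [0,0,0],"gripper": 0.2}

```text
time: 9.85
tool_pos: [520.3, 156.8, 122.3]
tcp_rot: [0.0, 0.999, -0.052, 0.0]
wrist_force: [-0.5, -5.1, -2.3]
grip_width: 0.452
grasp_force: 89.4
```

Request:
jog_arm:
  series:
    - {"dp": [0,0.5,0],"angular": [0,0,0],"gripper": 0.2}
    - {"dp": [0,0.4,0],"angular": [0,0,0],"gripper": 0.2}

```text
time: 10.1
tool_pos: [520.3, 157.2, 122.2]
tcp_rot: [0.001, 0.999, -0.053, -0.0]
wrist_force: [-0.6, -5.8, -2.9]
grip_width: 0.451
grasp_force: 89.3
```

Request:
jog_arm:
  series:
    - {"dp": [0,0.5,0],"angular": [0,0,0],"gripper": 0.2}
    - {"dp": [0,0,0],"angular": [0,0,0],"gripper": 0.2}

```text
time: 10.35
tool_pos: [520.2, 157.3, 122.1]
tcp_rot: [0.001, 0.999, -0.053, -0.0]
wrist_force: [0.1, -7.5, -1.8]
grip_width: 0.451
grasp_force: 89.4
```

Request:
jog_arm:
  series:
    - {"dp": [0,0.5,0],"angular": [0,0,0],"gripper": 0.2}
    - {"dp": [0,0,0],"angular": [0,0,0],"gripper": 0.2}

```text
time: 10.6
tool_pos: [520.2, 157.5, 122.1]
tcp_rot: [0.002, 0.999, -0.053, -0.0]
wrist_force: [0.5, -7.3, -1.6]
grip_width: 0.454
grasp_force: 89.3
```

Request:
jog_arm:
  series:
    - {"dp": [0,0.5,0],"angular": [0,0,0],"gripper": 0.2}
    - {"dp": [0,0.5,0],"angular": [0,0,0],"gripper": 0.2}

```text
time: 10.85
tool_pos: [520.1, 157.9, 122.0]
tcp_rot: [0.002, 0.999, -0.053, -0.0]
wrist_force: [-0.2, -10.5, -1.9]
grip_width: 0.451
grasp_force: 89.1
```

Request:
jog_arm:
  series:
    - {"dp": [0,0,0],"angular": [0,0,0],"gripper": 0.2}

```text
time: 10.98
tool_pos: [520.2, 157.9, 122.0]
tcp_rot: [0.002, 0.999, -0.053, -0.0]
wrist_force: [-0.9, -10.2, -1.6]
grip_width: 0.451
grasp_force: 89.2
```

Request:
jog_arm:
  series:
    - {"dp": [0,0,0],"angular": [0,0,0],"gripper": 0.2}

```text
time: 11.1
tool_pos: [520.2, 157.9, 122.1]
tcp_rot: [0.002, 0.999, -0.053, -0.0]
wrist_force: [-0.4, -10.0, -1.9]
grip_width: 0.45
grasp_force: 89.2
```

About 10 N, and steady. I'll hold it there.

Request:
jog_arm:
  series:
    - {"dp": [0,0,0],"angular": [0,0,0],"gripper": 0.2}
    - {"dp": [0,0,0],"angular": [0,0,0],"gripper": 0.2}
    - {"dp": [0,0,0],"angular": [0,0,0],"gripper": 0.2}
    - {"dp": [0,0,0],"angular": [0,0,0],"gripper": 0.2}
    - {"dp": [0,0,0],"angular": [0,0,0],"gripper": 0.2}
    - {"dp": [0,0,0],"angular": [0,0,0],"gripper": 0.2}
    - {"dp": [0,0,0],"angular": [0,0,0],"gripper": 0.2}
    - {"dp": [0,0,0],"angular": [0,0,0],"gripper": 0.2}
    - {"dp": [0,0,0],"angular": [0,0,0],"gripper": 0.2}
    - {"dp": [0,0,0],"angular": [0,0,0],"gripper": 0.2}

```text
time: 12.35
tool_pos: [520.2, 157.9, 122.1]
tcp_rot: [0.002, 0.999, -0.053, -0.0]
wrist_force: [0.5, -10.7, -2.3]
grip_width: 0.453
grasp_force: 89.2
```

Request:
jog_arm:
  series:
    - {"dp": [0,0,0],"angular": [0,0,0],"gripper": 0.2}
    - {"dp": [0,0,0],"angular": [0,0,0],"gripper": 0.2}
    - {"dp": [0,0,0],"angular": [0,0,0],"gripper": 0.2}
    - {"dp": [0,0,0],"angular": [0,0,0],"gripper": 0.2}
    - {"dp": [0,0,0],"angular": [0,0,0],"gripper": 0.2}
    - {"dp": [0,0,0],"angular": [0,0,0],"gripper": 0.2}

```text
time: 13.1
tool_pos: [520.1, 157.9, 122.0]
tcp_rot: [0.002, 0.999, -0.053, -0.0]
wrist_force: [-0.3, -10.1, -0.9]
grip_width: 0.454
grasp_force: 89.2
```

Request:
jog_arm:
  series:
    - {"dp": [0,-1,0],"angular": [0,0,0],"gripper": 0.2}
    - {"dp": [0,-2,0],"angular": [0,0,0],"gripper": 0.2}
    - {"dp": [-0.3,-4,0],"angular": [0,0,0],"gripper": 0.2}
    - {"dp": [-0.5,-6,0],"angular": [0,0,0],"gripper": 0.2}
    - {"dp": [-0.5,-6,0],"angular": [0,0,0],"gripper": 0.2}
    - {"dp": [0,0,5],"angular": [0,0,0],"gripper": 0.2}
    - {"dp": [0,0,30],"angular": [0,0,0],"gripper": 0.2}
    - {"dp": [0,0,40],"angular": [0,0,0],"gripper": 0.2}
    - {"dp": [0,0,30],"angular": [0,0,0],"gripper": 0.2}
    - {"dp": [0,0,0],"angular": [0,0,0],"gripper": 0.2}
    - {"dp": [0,0,0],"angular": [0,0,0],"gripper": 0.2}

```text
time: 14.48
tool_pos: [518.3, 140.9, 226.0]
tcp_rot: [0.0, 0.999, -0.052, -0.001]
wrist_force: [-0.3, 0.5, -2.3]
grip_width: 0.456
grasp_force: 91.3
```

Request:
jog_arm:
  series:
    - {"dp": [-3,-20,0],"angular": [0,0,1],"gripper": 0.2}
    - {"dp": [-3,-40,0],"angular": [0,0,2],"gripper": 0.2}
    - {"dp": [-3,-45,0],"angular": [0,0,2],"gripper": 0.2}
    - {"dp": [-3,-45,0],"angular": [0,0,2],"gripper": 0.2}
    - {"dp": [-3,-45,0],"angular": [0,0,2],"gripper": 0.2}
    - {"dp": [-3,-45,0],"angular": [0,0,2],"gripper": 0.2}
    - {"dp": [-3,-45,0],"angular": [0,0,2],"gripper": 0.2}
    - {"dp": [-3,-45,0],"angular": [0,0,2],"gripper": 0.2}
    - {"dp": [-3,-30,0],"angular": [0,0,1],"gripper": 0.2}
    - {"dp": [-1,-11,0],"angular": [0,0,0],"gripper": 0.2}
    - {"dp": [0,0,0],"angular": [0,0,0],"gripper": 0.2}
    - {"dp": [0,0,0],"angular": [0,0,0],"gripper": 0.2}

```text
time: 15.98
tool_pos: [490.9, -228.9, 226.7]
tcp_rot: [-0.001, 0.996, 0.088, -0.0]
wrist_force: [-0.5, -0.7, -1.5]
grip_width: 0.449
grasp_force: 91.3
```

Run:
```python
from cell import ctrl
import cv2,numpy as np
c=ctrl.camera("wrist"); np.savez("wrist5.npz",**c); s=ctrl.camera("scene"); t=ctrl.camera("top")
o=np.zeros((600,720,3),np.uint8); o[:340,:]=cv2.resize(c["frame"][0:340,:,::-1],(720,340))[:, :]
o[340:,:360]=cv2.resize(s["frame"][90:210,225:391,::-1],(360,260),interpolation=2)
o[340:,360:]=cv2.resize(t["frame"][165:225,232:315,::-1],(360,260),interpolation=2)
cv2.imwrite("pics/w5.png",o)
print(ctrl.observe()["tool_pos"],ctrl.observe()["tcp_rot"],ctrl.observe()["wrist_force"])
```

```text
[ 491.12417743 -229.06229301  227.31415879] [-7.08091770e-05  9.96128468e-01  8.79094278e-02  5.85286070e-05] [ 0.21274923 -0.33474369 -1.0049557 ]
```

View pics/w5.png

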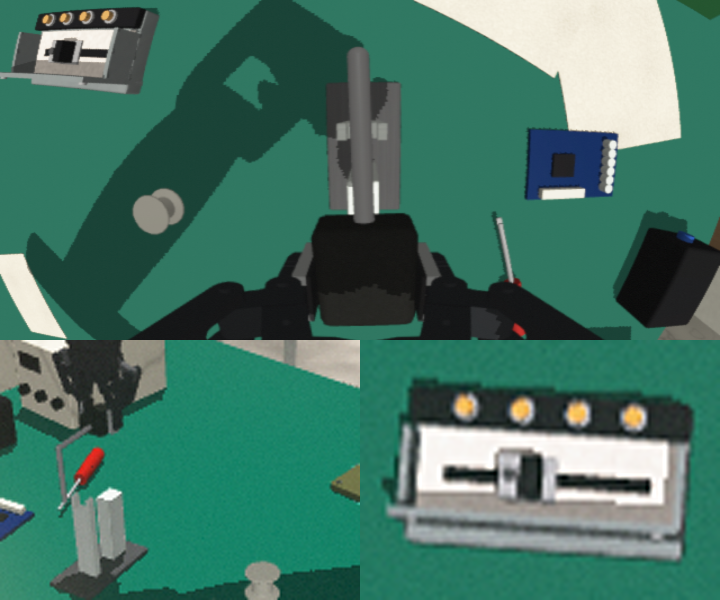

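The rod sits in the hand as before: bend at (317,50), base at (323,218). The top inset shows the lever against its stop. Next I'll lower the rod onto the stand.

Request:
jog_arm:
  series:
    - {"dp": [-1,-1.3,-25],"angular": [0,0,0],"gripper": 0.2}
    - {"dp": [0,0,-35],"angular": [0,0,0],"gripper": 0.2}
    - {"dp": [0,0,-25],"angular": [0,0,0],"gripper": 0.2}
    - {"dp": [0,0,-10],"angular": [0,0,0],"gripper": 0.2}
    - {"dp": [0,0,-5],"angular": [0,0,0],"gripper": 0.2}
    - {"dp": [0,0,0],"angular": [0,0,0],"gripper": 0.2}
    - {"dp": [0,0,0],"angular": [0,0,0],"gripper": 0.2}

```text
time: 17.0
tool_pos: [490.6, -231.7, 128.6]
tcp_rot: [0.001, 0.996, 0.087, 0.001]
wrist_force: [-1.1, -0.5, -0.3]
grip_width: 0.455
grasp_force: 91.3
```

Request:
jog_arm:
  series:
    - {"dp": [0,0.7,-4],"angular": [0,0,0],"gripper": 0.2}
    - {"dp": [0,0,-3],"angular": [0,0,0],"gripper": 0.2}
    - {"dp": [0,0,0],"angular": [0,0,0],"gripper": 0.2}
    - {"dp": [0,0,0],"angular": [0,0,0],"gripper": 0.2}

```text
time: 17.5
tool_pos: [489.9, -230.6, 120.2]
tcp_rot: [-0.0, 0.996, 0.087, -0.0]
wrist_force: [0.7, -0.6, -0.7]
grip_width: 0.453
grasp_force: 91.3
```

Request:
jog_arm:
  series:
    - {"dp": [0,0,-1],"angular": [0,0,0],"gripper": 0.2}
    - {"dp": [0,0,-1],"angular": [0,0,0],"gripper": 0.2}
    - {"dp": [0,0,0],"angular": [0,0,0],"gripper": 0.2}

```text
time: 17.88
tool_pos: [490.0, -230.7, 118.5]
tcp_rot: [0.0, 0.996, 0.087, 0.0]
wrist_force: [-1.3, 0.0, -0.2]
grip_width: 0.455
grasp_force: 91.7
```

Request:
jog_arm:
  series:
    - {"dp": [0,0,-0.7],"angular": [0,0,0],"gripper": 0.2}
    - {"dp": [0,0,0],"angular": [0,0,0],"gripper": 0.2}

```text
time: 18.12
tool_pos: [490.1, -230.7, 118.5]
tcp_rot: [0.0, 0.996, 0.087, 0.0]
wrist_force: [-3.0, 2.2, 5.7]
grip_width: 0.452
grasp_force: 92.1
```

Request:
jog_arm:
  series:
    - {"dp": [0,0,-0.7],"angular": [0,0,0],"gripper": 0.2}
    - {"dp": [0,0,0],"angular": [0,0,0],"gripper": 0.2}

```text
time: 18.38
tool_pos: [490.1, -230.8, 118.5]
tcp_rot: [0.0, 0.996, 0.087, 0.0]
wrist_force: [-4.2, 2.3, 8.3]
grip_width: 0.454
grasp_force: 92.6
```

The rod is seated, so I'll release it gently.

Request:
jog_arm:
  series:
    - {"dp": [0,0,0.7],"angular": [0,0,0],"gripper": 0.48}
    - {"dp": [0,0,0],"angular": [0,0,0],"gripper": 0.55}
    - {"dp": [0,0,0],"angular": [0,0,0],"gripper": 0.8}
    - {"dp": [0,0,0],"angular": [0,0,0],"gripper": 1}
    - {"dp": [0,0,0],"angular": [0,0,0],"gripper": 1}
    - {"dp": [0,0,0],"angular": [0,0,0],"gripper": 1}
    - {"dp": [0,0,20],"angular": [0,0,0],"gripper": 1}
    - {"dp": [0,0,40],"angular": [0,0,0],"gripper": 1}
    - {"dp": [0,0,40],"angular": [0,0,0],"gripper": 1}
    - {"dp": [0,0,20],"angular": [0,0,0],"gripper": 1}
    - {"dp": [0,0,0],"angular": [0,0,0],"gripper": 1}
    - {"dp": [0,0,0],"angular": [0,0,0],"gripper": 1}

```text
time: 19.88
tool_pos: [489.2, -230.2, 235.9]
tcp_rot: [-0.001, 0.996, 0.087, -0.001]
wrist_force: [0.5, 0.6, 0.1]
grip_width: 1.001
grasp_force: 0.0
```

Run:
```python
from cell import ctrl
import cv2,numpy as np
from h import *
np.set_printoptions(precision=1,suppress=True)
c=ctrl.camera("wrist"); s=ctrl.camera("scene")
o=np.zeros((580,640,3),np.uint8); o[:320]=c["frame"][:320,:,::-1]
o[320:]=cv2.resize(s["frame"][130:220,200:420,::-1],(640,260),interpolation=2)
cv2.imwrite("pics/w6.png",o); np.savez("wrist6.npz",**c)
print(ctrl.observe()["tool_pos"],ctrl.observe()["wrist_force"])
```

```text
[ 489.  -230.1  235.3] [ 1.  -0.2 -0.8]
```

View pics/w6.png

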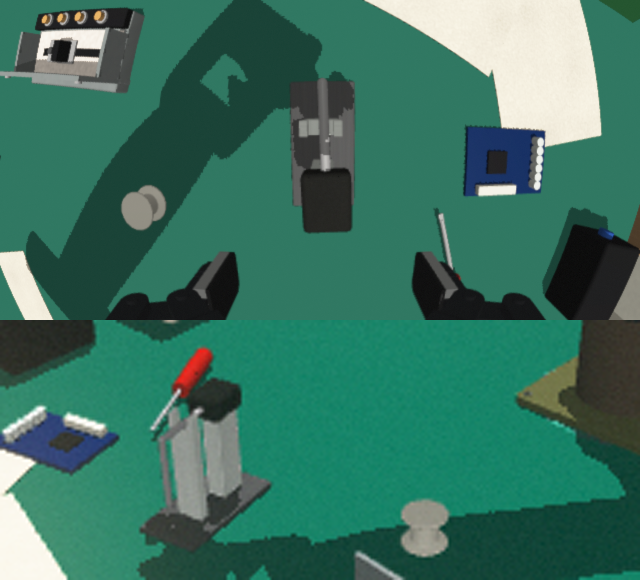

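The rod is lying level between its prongs, with the handle on its post at px (327,200). The lever is home and the other things are where they were, so I'm handing in.

```bash
python3 -c "
from cell import ctrl
print(ctrl.hand_in())"
```

```text
the job is handed in; nothing more can be done
None
```

I handed the job in at about 20 s: the rod pushed the lever home and leaned on its stop at about 10 N for roughly 2 s, and the rod is back on its stand, released, with nothing else disturbed (the hand-in returned no verdict).

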